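# Close a sampling-filter cassette with a trigger bar clamp

### The job

An air-sampling filter cassette lies half closed between the jaws of the trigger bar clamp on the bench board. Pump the clamp's trigger until the cassette's two halves are pressed fully home with no gap left between them, but stop squeezing as soon as the trigger goes hard, so that the thin plastic is not crushed. Then pull the release lever and, holding it, slide the head all the way back to its stop, leaving the closed cassette lying in its cradle and the other things on the bench undisturbed.

Things in the scene. Friction and masses are not known exactly. Their poses are not given: they have to be found in the camera images.
- clamp: Fixed part of the clamp: plywood board 15 mm thick (x -45 to 105 mm, y -128 to 134 mm), toothed steel bar 19 x 14 mm, its middle 50 mm above the bench, rear bracket, fixed black jaw in front. Origin: on the bench under the bar's centre line. x: across the bar to the cassette's side; -x: side of grip, trigger and release lever; y: forward along the bar, the way the moving jaw closes; z up
- fixed_face (a point): Middle of the fixed jaw's pad face, 62 mm to +x of the bar's centre line, 50 mm above the bench. The pad (44 x 34 mm, slotted for the cassette's port) faces back (-y of the clamp) to the moving jaw. Its axes are the clamp's. The bar's saw teeth have 5 mm pitch.
- head: The sliding head: black housing round the bar, 58 mm wide, 34 to 66 mm above the bench, with jaw arm and pistol grip. Origin: on the bar's centre line, 50 mm above the bench, level with its pad's face; axes as the clamp's. Its stop, the rear bracket, has it at y = 25 mm in the clamp's frame; it starts 4 to 16 mm ahead of that. Drags with 3 N. A pawl lets it click forward and bars its way back.
- jaw_face (a point): Middle of the moving pad's face (44 x 34 mm, slotted), 62 mm to +x of the bar's centre line, 50 mm above the bench; moves with the head and meets a shut cassette, pushed up to the fixed jaw, 40 mm ahead of its rearmost place. Its axes are the clamp's. The housing with the grip reaches from here 102 mm back (-y).
- trigger_push (a point): Point to push on the front (+y) face of the black trigger, a flat lever standing 39 to 61 mm above the bench, 10 mm thick, jutting out 100 mm to -x of the bar; push 65 to 95 mm out. Point: 50 mm above the bench, at rest 84 mm to -x of the bar's centre line and 36 mm behind the moving pad's face. Push to -y of the clamp, or squeeze against the grip. Its full travel to the grip is 36 mm.
- trigger (a joint): Trigger angle (rad): 0 at rest, 0.37 squeezed to its hard stop. Spring 2 to 4 N at trigger_push. About the first 40 % of a stroke is idle, then the head moves 1 mm per 3.2 mm. A full stroke gains one tooth, 5 mm, a short one may gain nothing; let it out between strokes. Jaw force: up to 3.2 x the squeeze against the grip, or 2.2 x the push on the trigger alone. Unloaded it takes 4 to 9 N.
- grip_back (a point): Middle of the back (-y) face of the pistol grip, 86 mm to -x of the bar's centre line, 102 mm behind the moving pad's face, 50 mm above the bench. Grip: 20 mm thick, 28 mm high, 26 to 124 mm to -x of the bar, over bare bench. From this face to the trigger's front: 66 mm at rest, 30 mm squeezed.
- release_tab (a point): Middle of the front (+y) face of the release lever's tab: steel plate 28 mm wide (35 to 63 mm to -x of the bar's centre line), 5 mm thick, 38 to 70 mm above the bench, on a flat lever crossing over the head's front. Point: 50 mm above the bench, at rest 2 to 10 mm behind the moving pad's face. Pulled to -y of the clamp it swings 21 mm to its own stop, then takes the whole head back with it.
- release (a joint): Release lever angle (rad): 0 to 0.13 at rest, as the teeth lie, 0.30 pulled to its stop; beyond about 0.2 the teeth are free and the head can slide back. Springs back when let go (1 to 2 N at the tab); twitches when the head clicks forward. Pulling it and sliding the head back by it takes 4 to 7 N.
- cassette: Loose white filter cassette, 42 mm diameter, 60 g, on its side on two steel rods between the jaws; an 8 mm port on each end. Origin: on its axis at the shoulder of the base half (nearer the fixed jaw), 50 mm above the bench; y along its axis to the fixed jaw. Base half: 14 mm from here to +y; starts 0.5 to 4 mm short of the fixed pad and slides up to it when pushed. 30 mm long when shut.
- cap_face (a point): Middle of the end face of the cassette's other half (the cap), where the moving pad presses. At y = -16 mm in the cassette's frame when fully home; starts 5 to 8 mm farther out, which is the gap left between the halves. A tight push fit: about 10 N pushes it on, it stays where it is left, and stops hard when home. More than 45 N from the jaw crushes the plastic.
- rack: Loose blue tube rack, 60 x 150 mm, 100 mm high, beyond the clamp; leave it alone. Origin: centre of its underside.
- wash_bottle: Loose wash bottle with a red top, 66 mm in diameter, 180 mm high, left of the clamp (+y); leave it alone. Origin: centre of its underside.
- done_tray: Loose clear tray, 90 x 120 mm, 40 mm high, with finished cassettes in it, right of the clamp (-y); leave it alone. Origin: centre of its underside.
Not all that is in view belongs to the job. Of the things shaped like the cassette, the white one is meant.

How it is judged:
On the way, in this order (a step that is already met when the one before it is completed fails the run):
1. the trigger drives the moving jaw against the cassette (value of joint trigger above 0.1 rad and contact force between head and cassette above 6 N), for 0.05 s.
2. the jaw, driven by the trigger, has pressed the halves fully home: gap under 0.6 mm (value of joint trigger above 0.05 rad and contact force between head and cassette above 6 N and y of cap_face in the frame of cassette above -0.0166 m), for 0.05 s.
3. with the release lever pulled, the head has been slid back to within 8 mm of its stop (value of joint release above 0.15 rad and y of head in the frame of clamp below 0.033 m), for 0.05 s.
At the end, for the whole second after the job is handed in: The head is within 8 mm of its stop and still, the cassette's gap is under 0.6 mm, and it lies at rest in its cradle, its axis within 0.1 rad of the bar's direction, its height within 4 mm of where it began (y of head in the frame of clamp below 0.033 m and y of cap_face in the frame of cassette above -0.0166 m and z of cassette in the frame of clamp between 0.046 and 0.054 m and y of cassette in the frame of clamp above 0.067 m and angle between the y axis of cassette and the y axis of clamp, either way round below 0.1 rad and linear speed of cassette below 0.01 m/s and linear speed of head below 0.005 m/s); the robot touches nothing.
It fails at once if the cassette is crushed: the moving jaw presses it with more than 45 N (contact force between head and cassette above 45 N).
It fails at once if the cassette is lifted or knocked off its cradle (12 mm up or down) (z of cassette in the frame of clamp above 0.062 m or z of cassette in the frame of clamp below 0.038 m).
It fails at once if the blue tube rack is moved by more than 20 mm or tipped (distance of rack from where it was at the start of the episode above 0.02 m or angle between rack's own z axis and vertical above 0.3 rad).
It fails at once if the wash bottle is moved by more than 20 mm or tipped (distance of wash_bottle from where it was at the start of the episode above 0.02 m or angle between wash_bottle's own z axis and vertical above 0.3 rad).
It fails at once if the tray of finished cassettes is moved by more than 20 mm or tipped (distance of done_tray from where it was at the start of the episode above 0.02 m or angle between done_tray's own z axis and vertical above 0.3 rad).
It also fails if it takes over 56 s, if anything falls off the work surface, if the arm or the gripper's body presses on something with over 40 N, if the wrist force passes 120 N, or if a joint passes its speed limit or range.

### The arm

A 7-joint arm with a two-finger parallel gripper is mounted at the origin on the work surface. World frame = base frame: x ahead of the robot, y to its left, z up, the work surface at z = 0. Lengths are in m, angles in rad, forces in N, time in s.
With the tool pointing down it reaches from about 0.4 to 0.875 m from the base axis. Payload 19.3 kg.
Tool frame: the origin (TCP) lies midway between the tips of the shut fingers; the grasp point (between the pads) lies 19 mm behind it (tcp_to_grasp is the z of the grasp point in the tool frame, in m); z points along the fingers, y is the line along which they close (so a half turn about z gives the same grasp; the last joint's range is limited). The gripper opens to 85 mm and grips with 20 to 120 N. Pads are 22 mm wide; open, the fingers measure 114 mm over their backs; the gripper's body (76 mm by 85 mm) begins 54 mm behind the grasp point. The pads swing forward as they close: fully open they stand 13 mm farther back than shut.
Start: joints at [1.254, 0.521, -0.036, 1.599, 0.021, 1.021, -0.113], TCP at [0.153, -0.606, 0.231] pointing down, gripper open.
Joint ranges: [-2.91, 2.91], [-0.3, 2.13], [-1.5, 1.42], [0.17, 2.43], [-1.26, 4.41], [0.16, 1.93], [-2.52, 2.52]. Speed limits (rad/s): [1.89, 1.89, 2.39, 2.39, 3.01, 3.01, 3.01].

### API

Orientations are given as [roll, pitch, yaw] about the fixed x, y, z axes, in that order (R = Rz(yaw) Ry(pitch) Rx(roll)).
In Python, from workcell import * gives the robot as it stands.
- The arm moves only by the tool send_rows, never from a script. Its argument "increments" is a list of rows, each a list of 3 entries, a list of its own where there are three numbers: the shift along the tool's x, y, z in mm, then the turn, a rotation vector about the tool's x, y, z in degrees, then the gripper's target within -1 to 1 (fully open at 1, half-way at 0, shut at -1). In form: [[[x, y, z], [wx, wy, wz], grip], ...]. A call has 1 to 10 rows; each row is the pose to reach, as a shift and turn from the pose commanded when the call began, along the tool's axes at that moment; what a row does not reach only later rows make up. A row lasts 1/10 s, in which the tool goes at most 50 mm and 8.59 degrees, less where a joint would pass 70% of its speed; a pose out of reach is approached as far as the arm can. A call with a gripper value outside its range is refused whole. The fingers move at their own pace and stop on an object; "newtons" is the grip in N (left out, the last holds). Time passes only in rows, so rows that repeat a pose let the fingers close. It gives the time, the measured TCP pose, the force, the opening and the grip force at its end, in the units of the state.
- observe(): the state, without advancing time (a new reading comes with each control period).
- grab_frame(name): name is "scene" or "top" or "wrist"; returns the picture (400x640x3 uint8, blue, green, red); there is no depth.
- camera_params(name): a dict with "fovy" (degrees; the focal length in pixels is half the picture's height over the tangent of half this angle, whatever the lens; pixels are square), "cx", "cy" (the principal point, pixels), "distortion" ([k1, k2, p1, p2, k3] as OpenCV has them; the pictures are not rectified), "extrinsics" (4x4, takes a point from world to camera coordinates). Camera axes: x right, y down, z forward; pixel columns grow to the right and rows downward; lengths in m; the calibration is good to about 2 mm. A picture is of the moment at which its call begins: read the wrist's pose just before it. camera_params takes no time and is no camera call; for the wrist camera it gives the pose at the moment of the call.
- job_done(): hands the job in; it is judged then, once.
The state is a dict: "clock": time; "qpos": joint angles; "qd": joint speeds; "joint_efforts": joint torques, N m; "position": TCP position; "tool_rot": TCP orientation; "force": force on the tool from outside, world axes, zero at the start; "moment": the same for the moment, N m; "grip_width": finger opening in m; "finger_force": force on a finger pad.
Only numpy, scipy, OpenCV 4.12 (cv2) and the standard library are available. Lean on these libraries where they do the work, as an engineer would, in place of code of your own. Each camera call takes 0.05 s, during which the arm holds its last target. There are 200 camera calls.

## Working session

There is one attempt and no reset: what is moved stays moved. The work goes in short steps, Python scripts to look and compute and a tool call to move; the robot and the scene stay as the last step left them, time stands still between calls to the robot, and variables do not carry over. Pictures are saved under pics/ and viewed, at most 10 in all, crops included, and the job is handed in when it is done.

Besides the shell and the picture viewer there is one more tool, called after "Emit:" in YAML: its name, and indented under it one key for each argument. send_rows: Moves the arm, as the interface text tells. Its arguments: {"type":"object","properties":{"increments":{"type":"array"},"newtons":{"type":"number"}},"required":["increments"]}

```bash
mkdir -p pics; python3 - <<'E'
from workcell import *
import cv2
s=observe();print(s)
for n in("scene","top"):
    cv2.imwrite(f"pics/{n}0.png",grab_frame(n));c=camera_params(n);print(n,c)
E
```

```text
{'clock': 0.0, 'qpos': array([ 1.25376728,  0.52201622, -0.03631328,  1.59998614,  0.02122414,
        1.02113599, -0.11278542]), 'qd': array([ 0.00055704, -0.00122458,  0.00014248, -0.00053593, -0.00063795,
        0.00140299, -0.00083245]), 'joint_efforts': array([-4.61072668e-04, -9.27119637e+01,  1.97923690e+00, -3.69937456e+01,
        1.78656040e-02,  7.94914900e-03,  1.99060361e-05]), 'position': array([ 0.15257246, -0.60574098,  0.23073237]), 'tool_rot': array([-3.14043782e+00,  1.11442045e-04,  2.46833704e-01]), 'force': array([0.03724276, 0.0939378 , 0.67122867]), 'moment': array([-0.00835864, -0.02498438, -0.03384959]), 'finger_force': 0.0, 'grip_width': 0.08542298731944073}
scene {'fovy': 53.270141810270616, 'cx': 314.0016772342192, 'cy': 198.61560975739226, 'distortion': array([0.01053265, 0.        , 0.        , 0.        , 0.        ]), 'extrinsics': array([[-0.02974109,  0.99937928,  0.01888187, -0.02068131],
       [ 0.62172622,  0.03328705, -0.78252699, -0.3727383 ],
       [-0.78266978, -0.01153386, -0.62233029,  1.32326544],
       [ 0.        ,  0.        ,  0.        ,  1.        ]])}
top {'fovy': 45.44781633198125, 'cx': 317.0967061263533, 'cy': 206.74179422157712, 'distortion': array([0.02762653, 0.        , 0.        , 0.        , 0.        ]), 'extrinsics': array([[-0.00290435, -0.99986879, -0.01593655,  0.03313261],
       [-0.99335646,  0.00471808, -0.11498122,  0.68273362],
       [ 0.11504132,  0.01549673, -0.99323982,  1.02176888],
       [ 0.        ,  0.        ,  0.        ,  1.        ]])}
```

View pics/scene0.png

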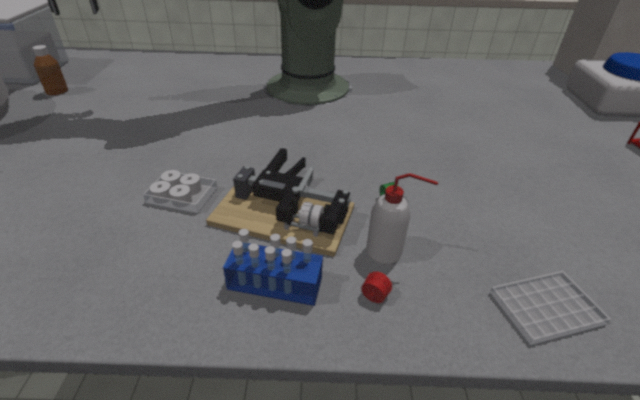

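View pics/top0.png

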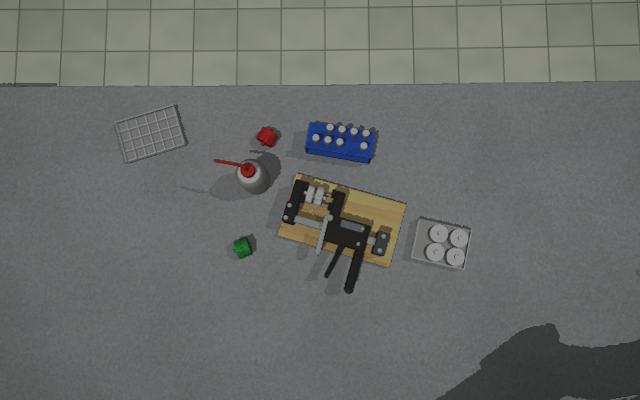

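The scene view shows the white cassette in the clamp at (312,217), finished cassettes in the tray at (175,185), and a red cap-like piece at (376,287). In the top view the white cassette is at (315,195), with lookalikes in the tray at (447,245), a red one at (266,136) and a green one at (243,247). I choose the white one in the clamp and check it in an enlarged crop.

```bash
python3 - <<'E'
import cv2
a=cv2.imread("pics/top0.png")[168:300,270:415]
cv2.imwrite("pics/crop1.png",cv2.resize(a,None,fx=4.5,fy=4.5,interpolation=cv2.INTER_CUBIC))
E
```

```text
(no output)
```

View pics/crop1.png

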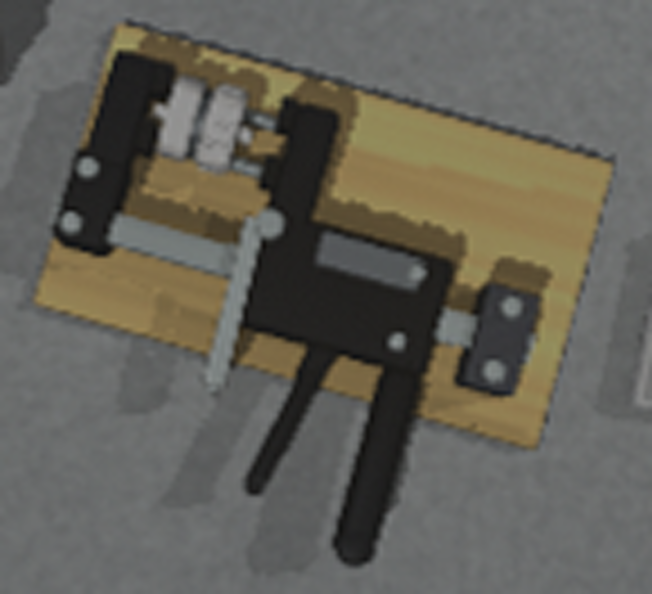

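The crop confirms the white two-part cassette between the jaws at about (200,125). It also shows the trigger tip (255,490), the grip tip (355,550), the release tab end (213,385) and the board corners (122,22), (613,158), (538,447) and (38,303).

```bash
cat > h.py <<'E'
from workcell import *
import numpy as np, cv2
from scipy.optimize import least_squares
def cam(n):
    c=camera_params(n);f=200/np.tan(np.radians(c["fovy"]/2))
    return np.array([[f,0,c["cx"]],[0,f,c["cy"]],[0,0,1.]]),np.array(c["distortion"]),np.array(c["extrinsics"])
def unproj(n,uv,z,C=None):
    K,d,E=C or cam(n)
    p=cv2.undistortPoints(np.array([[uv]],float),K,d)[0,0]
    r=E[:3,:3].T@np.array([p[0],p[1],1]);o=-E[:3,:3].T@E[:3,3]
    return o+r*(z-o[2])/r[2]
E
python3 - <<'E'
from h import *
C=cam("top")
px=lambda u,v:(u/4.5+270-.4,v/4.5+168-.4)
W=np.array([unproj("top",px(*p),.015,C)[:2] for p in[(122,22),(613,158),(538,447),(38,303)]])
L=np.array([(.105,.134),(.105,-.128),(-.045,-.128),(-.045,.134)])
R=lambda a:np.array([[np.cos(a),-np.sin(a)],[np.sin(a),np.cos(a)]])
r=least_squares(lambda p:(L@R(p[2]).T+p[:2]-W).ravel(),[.6,0,0])
print(r.x,r.fun*1000)
def loc(p,z):return (R(r.x[2]).T@(unproj("top",px(*p),z,C)[:2]-r.x[:2])*1000).round(1)
for n,p,z in[("fixed jaw back top",(172,68),.067),("fixed jaw back low",(125,200),.067),("movjaw front top",(282,100),.067),("movjaw front low",(262,188),.067),("housing back top",(458,265),.066),("housing back bot",(432,370),.066),("housing BL",(245,325),.066),
("grip back mid",(405,480),.064),("grip tip",(355,565),.064),("trig front",(250,480),.061),("trig root front",(310,355),.061),("tab end L",(205,380),.07),("tab end R",(222,388),.07),("cassL",(165,80),.071),("cassbaseR",(205,88),.071),("capL",(200,160),.066),("capR",(232,170),.066),
("bracket front",(478,290),.066)]:print(n,loc(p,z))
for n,uv,z in [("rackbottom",(342,160),0),("bottle top",(248,171),.18),("bottle base",(254,190),0),("tray",(413,255),.04),("tray",(418,218),.04)]:print(n,unproj("top",uv,z,C).round(3),(R(r.x[2]).T@(unproj("top",uv,z,C)[:2]-r.x[:2])*1000).round(0))
E
```

```text
[ 0.62797721 -0.02036857 -0.28076159] [ 0.93650918  1.8287463  -0.55778677 -2.08921092 -0.29709777 -1.17552032
 -0.08162464  1.43598494]
fixed jaw back top [80.9 96.7]
fixed jaw back low [ 13.  100.7]
movjaw front top [80.3 41.3]
movjaw front low [36.5 38.9]
housing back top [ 26.5 -61.3]
housing back bot [-25.2 -62.5]
housing BL [-28.9  28.9]
grip back mid [-78.6 -64. ]
grip tip [-123.4  -51.8]
trig front [-98.9   6.6]
trig root front [-34.   -4.9]
tab end L [-59.4  40. ]
tab end R [-60.8  31.2]
cassL [73.7 98. ]
cassbaseR [75.2 78.4]
capL [41.5 71.4]
capR [41.1 55.2]
bracket front [ 17.6 -73.6]
rackbottom [ 0.797 -0.027  0.   ] [164.  40.]
bottle top [0.737 0.163 0.18 ] [ 54. 206.]
bottle base [0.727 0.177 0.   ] [ 41. 218.]
tray [ 0.576 -0.179  0.04 ] [  -6. -167.]
tray [ 0.657 -0.192  0.04 ] [  75. -157.]
```

```bash
cat >> h.py <<'E'
from scipy.spatial.transform import Rotation as Ro
P0=np.array([.62798,-.02037,0]);A=-.2808;RC=Ro.from_euler("z",A).as_matrix()
def where():
    s=observe();return RC.T@(s["position"]-P0)*1000,RC.T@s["force"],s
def go(x,y,z):
    s=observe();T=Ro.from_euler("xyz",s["tool_rot"]);G=Ro.from_euler("xyz",[np.pi,0,A])
    w=P0+RC@np.array([x,y,z])/1000
    print("shift",(T.inv().apply(w-s["position"])*1000).round(1),"turn",np.degrees((T.inv()*G).as_rotvec()).round(2))
E
python3 -c "
from h import *
go(-84,38,150)
print(camera_params('wrist')['extrinsics'].round(3))"
```

```text
shift [ 550.5 -526.6   81.3] turn [-5.000e-02  2.000e-02  3.022e+01]
[[ 0.244 -0.97   0.    -0.624]
 [-0.92  -0.231  0.316 -0.041]
 [-0.307 -0.078 -0.949  0.38 ]
 [ 0.     0.     0.     1.   ]]
```

Emit:
send_rows:
  increments:
    - [[30, -29, 0], [0, 0, 3], -1]
    - [[60, -58, 0], [0, 0, 6], -1]
    - [[90, -87, 0], [0, 0, 9], -1]
    - [[120, -116, 0], [0, 0, 12], -1]
    - [[150, -145, 0], [0, 0, 15], -1]
    - [[185, -177, 0], [0, 0, 18], -1]
    - [[220, -210, 0], [0, 0, 21], -1]
    - [[255, -243, 0], [0, 0, 24], -1]
    - [[290, -277, 0], [0, 0, 27], -1]
    - [[325, -311, 0], [0, 0, 30], -1]
  newtons: 20

```text
clock: 1.1
position: [0.3924, -0.2233, 0.2313]
tool_rot: [3.142, 0.0, -0.279]
force: [0.6, -1.0, 0.1]
grip_width: -0.0001
finger_force: 0.0
```

```bash
python3 -c "
from h import *
go(-84,38,150);print(where())"
```

```text
shift [  86.6 -298.1   81.3] turn [0.   0.   0.09]
(array([-170.12240376, -260.21972447,  231.31319494]), array([ 0.8822248 , -0.74042622,  0.13910823]), {'clock': 1.1, 'qpos': array([ 0.47356183,  0.24811647, -0.10434535,  2.03247509,  0.03372594,
        0.86258642, -1.49950676]), 'qd': array([-9.21317588e-01, -6.19342738e-04, -1.92164796e-01, -1.59856990e-03,
        6.01128494e-02,  1.91886297e-03, -1.65737037e+00]), 'joint_efforts': array([ 12.28484452, -63.30304384,   1.63235307, -30.45274615,
        -0.24536789,   0.28025455,   5.55856436]), 'position': array([ 0.39240737, -0.2232529 ,  0.23131319]), 'tool_rot': array([ 3.14156121e+00,  1.20255953e-05, -2.79157299e-01]), 'force': array([ 0.64248145, -0.95591275,  0.13910823]), 'moment': array([-0.09713772, -0.04134113, -0.02686465]), 'finger_force': 0.0, 'grip_width': -0.00011993624818209183})
```

Emit:
send_rows:
  increments:
    - [[10, -33, 5], [0, 0, 0], -1]
    - [[20, -70, 12], [0, 0, 0], -1]
    - [[30, -107, 22], [0, 0, 0], -1]
    - [[42, -145, 32], [0, 0, 0], -1]
    - [[54, -185, 42], [0, 0, 0], -1]
    - [[66, -225, 54], [0, 0, 0], -1]
    - [[76, -260, 66], [0, 0, 0], -1]
    - [[86, -298, 81], [0, 0, 0], -1]
    - [[86, -298, 81], [0, 0, 0], -1]
    - [[86, -298, 81], [0, 0, 0], -1]

```text
clock: 2.1
position: [0.5557, 0.0387, 0.1495]
tool_rot: [3.141, 0.001, -0.275]
force: [-0.2, 0.3, 0.1]
grip_width: 0.0001
finger_force: 0.0
```

```bash
python3 -c "
from h import *
go(-84,38,41);print(where()[:2])
cv2.imwrite('pics/w1.png',grab_frame('wrist'));cv2.imwrite('pics/t1.png',grab_frame('top'))
"
```

```text
shift [  2.   -1.3 108.5] turn [0.03 0.08 0.32]
(array([-85.8545474 ,  36.75962406, 149.52621896]), array([-0.30330374,  0.18990572,  0.13619032]))
```

View pics/w1.png

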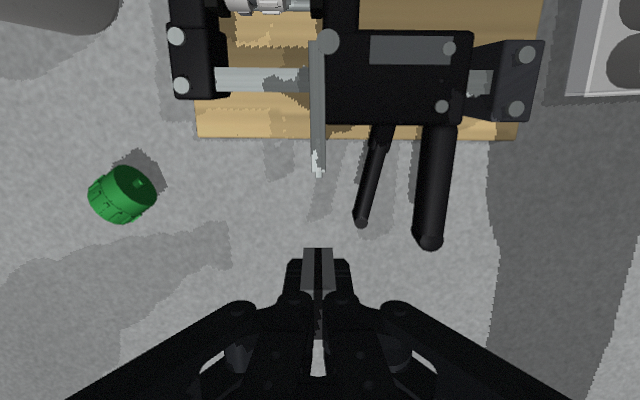

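The wrist view shows the trigger tip at (360,222), the grip tip at (428,245), the tab at (318,170) and the shut fingertips at (318,250). The fingers are in front of the trigger.

```bash
python3 - <<'E'
from h import *
C=cam("wrist")
def loc(n,uv,z):print(n,(RC.T@(unproj("wrist",uv,z,C)-P0)*1000).round(1))
loc("trig tip front",(354,220),.061);loc("trig tip",(360,229),.061);loc("trig mid front",(362,185),.061)
loc("grip tip",(428,250),.064);loc("grip back",(449,200),.064);loc("housing back",(473,40),.066);loc("housing front bottom",(330,122),.066)
loc("tab L",(311,160),.07);loc("tab R",(325,160),.07);loc("tab tip",(318,178),.07);loc("fixed jaw",(228,95),.067);loc("bar ctr",(290,80),.057);loc("board edge",(200,138),.015);loc("board edge",(510,138),.015)
loc("bracket front",(475,75),.066)
E
```

```text
trig tip front [-99.6   8.5  61. ]
trig tip [-106.9    3.7   61. ]
trig mid front [-72.5   3.7  61. ]
grip tip [-122.7  -48.1   64. ]
grip back [-82.7 -58.9  64. ]
housing back [ 21.9 -59.5  66. ]
housing front bottom [-27.6  27.6  66. ]
tab L [-52.3  40.2  70. ]
tab R [-52.3  30.7  70. ]
tab tip [-64.9  35.4  70. ]
fixed jaw [-10.7  93.4  67. ]
bar ctr [-1.3 54.1 57. ]
board edge [-46.1 132.3  15. ]
board edge [ -45.5 -122.4   15. ]
bracket front [  1.7 -63.9  66. ]
```

Emit:
send_rows:
  increments:
    - [[0, -2, 40], [0, 0, 0.3], -1]
    - [[0, -2, 80], [0, 0, 0.3], -1]
    - [[0, -2, 108], [0, 0, 0.3], -1]
    - [[0, 6, 108], [0, 0, 0.3], -1]
    - [[0, 10, 108], [0, 0, 0.3], -1]
    - [[0, 14, 108], [0, 0, 0.3], -1]

```text
clock: 2.8
position: [0.553, 0.0235, 0.0441]
tool_rot: [-3.141, -0.002, -0.283]
force: [0.4, 0.3, 0.1]
grip_width: 0.0
finger_force: 0.0
```

```bash
python3 -c "
from h import *
w=where();print(w[0].round(1),w[1].round(2))"
```

```text
[-84.2  21.3  44.1] [0.25 0.42 0.13]
```

Emit:
send_rows:
  increments:
    - [[0, 4, 0], [0, 0, 0], -1]
    - [[0, 7, 0], [0, 0, 0], -1]
    - [[0, 7, 0], [0, 0, 0], -1]

```text
clock: 3.1
position: [0.5508, 0.0175, 0.0431]
tool_rot: [-3.141, -0.001, -0.283]
force: [1.4, 1.8, 2.4]
grip_width: -0.0001
finger_force: 1.1
```

Emit:
send_rows:
  increments:
    - [[0, 3, 0], [0, 0, 0], -1]
    - [[0, 6, 0], [0, 0, 0], -1]
    - [[0, 6, 0], [0, 0, 0], -1]

```text
clock: 3.4
position: [0.5485, 0.0117, 0.0423]
tool_rot: [3.141, 0.0, -0.282]
force: [0.7, 2.4, 2.9]
grip_width: 0.0003
finger_force: 1.3
```

Emit:
send_rows:
  increments:
    - [[0, 3, 0], [0, 0, 0], -1]
    - [[0, 6, 0], [0, 0, 0], -1]
    - [[0, 6, 0], [0, 0, 0], -1]

```text
clock: 3.7
position: [0.5466, 0.0061, 0.0422]
tool_rot: [3.142, 0.001, -0.282]
force: [-1.0, 4.4, 1.2]
grip_width: 0.0003
finger_force: 2.0
```

```bash
python3 -c "
from h import *
w=where();print(w[0].round(1),w[1].round(2))"
```

```text
[-85.6   2.9  42.2] [-2.2   3.95  1.22]
```

Emit:
send_rows:
  increments:
    - [[0, 3, 0], [0, 0, 0], -1]
    - [[0, 6, 0], [0, 0, 0], -1]
    - [[0, 9, 0], [0, 0, 0], -1]
    - [[0, 12, 0], [0, 0, 0], -1]

```text
clock: 4.1
position: [0.5437, -0.0041, 0.0422]
tool_rot: [-3.14, 0.0, -0.281]
force: [2.1, 9.9, 0.5]
grip_width: 0.0001
finger_force: 4.8
```

Emit:
send_rows:
  increments:
    - [[0, 3, 0], [0, 0, 0], -1]
    - [[0, 6, 0], [0, 0, 0], -1]
    - [[0, 8, 0], [0, 0, 0], -1]
    - [[0, 8, 0], [0, 0, 0], -1]

```text
clock: 4.5
position: [0.5432, -0.0069, 0.0426]
tool_rot: [-3.134, -0.002, -0.277]
force: [6.3, 35.0, -4.0]
grip_width: -0.0001
finger_force: 17.6
```

```bash
python3 -c "
from h import *
w=where();print(w[0].round(1),w[1].round(2))
cv2.imwrite('pics/w2.png',grab_frame('wrist'));cv2.imwrite('pics/t2.png',grab_frame('top'))
"
```

```text
[-85.2 -10.5  42.6] [-3.63 35.39 -3.98]
```

View pics/w2.png

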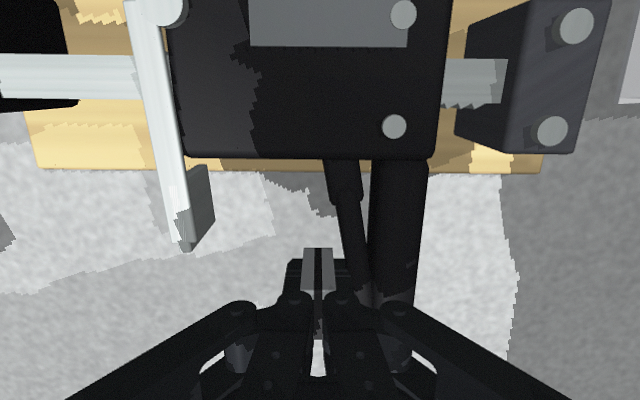

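The wrist view shows the trigger squeezed onto the grip at (360,260), with the housing bolt at (394,126) and the tab at (195,220). The 35 N came from the trigger's hard stop, with the jaw still away from the cassette. I'll let the trigger out and track the head with the bolt.

Emit:
send_rows:
  increments:
    - [[0, -10, 0], [0, 0, 0], -1]
    - [[0, -22, 0], [0, 0, 0], -1]
    - [[0, -34, 0], [0, 0, 0], -1]
    - [[0, -38, 0], [0, 0, 0], -1]
    - [[0, -38, 0], [0, 0, 0], -1]

```text
clock: 5.1
position: [0.5523, 0.0241, 0.0423]
tool_rot: [-3.142, -0.0, -0.281]
force: [1.1, 1.4, 0.0]
grip_width: -0.0002
finger_force: 1.1
```

```bash
cat >> h.py <<'E'
def st():
    w=where();K=cam("wrist");im=grab_frame("wrist")
    t=cv2.imread("pics/w2.png")[104:148,372:416]
    m=cv2.matchTemplate(im,t,cv2.TM_CCOEFF_NORMED);_,v,_,l=cv2.minMaxLoc(m)
    b=(RC.T@(unproj("wrist",(l[0]+22,l[1]+22),.068,K)-P0)*1000)
    print("t",w[2]["clock"],"tcp",w[0].round(1),"F",w[1].round(1),"bolt",b[:2].round(1),"score",round(v,2))
E
python3 -c "
from h import *
C=cam('wrist');st()
w=(RC.T@(unproj('wrist',(442,107),.068)-P0)*1000)
print(w)"
```

```text
t 5.1 tcp [-85.1  21.8  42.3] F [0.7 1.7 0. ] bolt [-17.5 -38.6] score 0.98
[-11.30387093 -20.4031515   68.        ]
```

Emit:
send_rows:
  increments:
    - [[0, -4, 0], [0, 0, 0], -1]
    - [[0, -4, 0], [0, 0, 0], -1]
    - [[0, 1, 0], [0, 0, 0], -1]
    - [[0, 6, 0], [0, 0, 0], -1]
    - [[0, 11, 0], [0, 0, 0], -1]
    - [[0, 15, 0], [0, 0, 0], -1]
    - [[0, 19, 0], [0, 0, 0], -1]
    - [[0, 21, 0], [0, 0, 0], -1]

```text
clock: 5.95
position: [0.5454, 0.0037, 0.0422]
tool_rot: [-3.141, 0.001, -0.282]
force: [-2.1, 9.3, 0.3]
grip_width: 0.0
finger_force: 4.5
```

Emit:
send_rows:
  increments:
    - [[0, 2, 0], [0, 0, 0], -1]
    - [[0, 4, 0], [0, 0, 0], -1]
    - [[0, 4, 0], [0, 0, 0], -1]

```text
clock: 6.25
position: [0.5448, -0.0, 0.0423]
tool_rot: [-3.141, 0.0, -0.282]
force: [0.2, 8.3, -0.7]
grip_width: -0.0003
finger_force: 4.4
```

```bash
python3 -c "
from h import *
st()"
```

```text
t 6.25 tcp [-85.6  -3.5  42.3] F [-2.1  8.  -0.7] bolt [-17.6 -31.3] score 0.99
```

Emit:
send_rows:
  increments:
    - [[0, -10, 0], [0, 0, 0], -1]
    - [[0, -22, 0], [0, 0, 0], -1]
    - [[0, -34, 0], [0, 0, 0], -1]
    - [[0, -34, 0], [0, 0, 0], -1]
    - [[0, -34, 0], [0, 0, 0], -1]

```text
clock: 6.8
position: [0.5544, 0.0323, 0.0422]
tool_rot: [3.141, 0.0, -0.282]
force: [-0.7, 0.0, 0.8]
grip_width: 0.0005
finger_force: 0.0
```

```bash
python3 -c "
from h import *
st()
a=cv2.imread('pics/t2.png')
b=grab_frame('top');cv2.imwrite('pics/t3.png',b)
cv2.imwrite('pics/c3.png',cv2.resize(b[168:250,270:375],None,fx=7,fy=7,interpolation=cv2.INTER_CUBIC))"
```

```text
t 6.8 tcp [-85.3  30.3  42.2] F [-0.6 -0.2  0.8] bolt [-17.4 -33.7] score 0.97
```

View pics/c3.png

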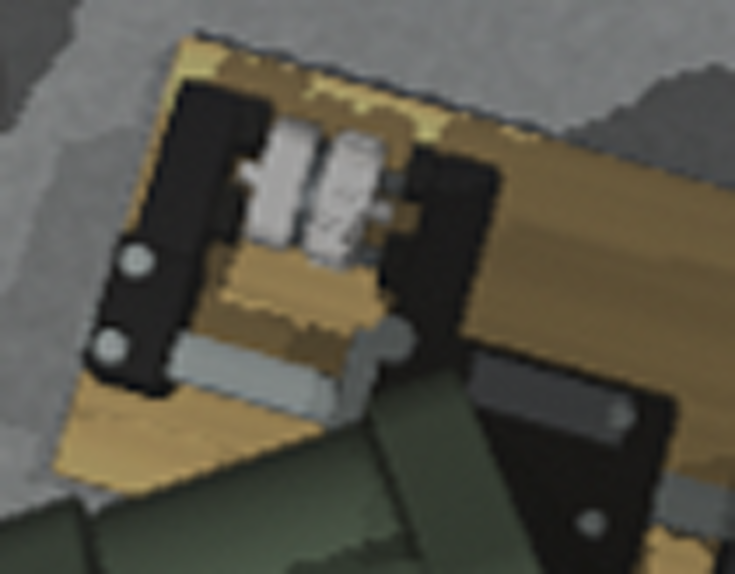

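The top crop shows the cap at (345,200), its port tip at (385,210) and the moving jaw at (440,200). The jaw is still short of the cap and the cassette lies straight.

Emit:
send_rows:
  increments:
    - [[0, 5, 0], [0, 0, 0], -1]
    - [[0, 10, 0], [0, 0, 0], -1]
    - [[0, 14, 0], [0, 0, 0], -1]
    - [[0, 18, 0], [0, 0, 0], -1]
    - [[0, 21, 0], [0, 0, 0], -1]
    - [[0, 23, 0], [0, 0, 0], -1]

```text
clock: 7.5
position: [0.5475, 0.0106, 0.0422]
tool_rot: [-3.141, 0.001, -0.282]
force: [-4.2, 9.1, 1.2]
grip_width: 0.0002
finger_force: 4.4
```

Emit:
send_rows:
  increments:
    - [[0, 2, 0], [0, 0, 0], -1]
    - [[0, 4, 0], [0, 0, 0], -1]
    - [[0, 4, 0], [0, 0, 0], -1]

```text
clock: 7.8
position: [0.5466, 0.0067, 0.0423]
tool_rot: [-3.141, 0.001, -0.282]
force: [-1.2, 8.6, 0.6]
grip_width: -0.0002
finger_force: 4.1
```

Emit:
send_rows:
  increments:
    - [[0, 2, 0], [0, 0, 0], -1]
    - [[0, 4, 0], [0, 0, 0], -1]
    - [[0, 4, 0], [0, 0, 0], -1]

```text
clock: 8.1
position: [0.5461, 0.0041, 0.0424]
tool_rot: [-3.139, -0.0, -0.281]
force: [1.0, 13.1, -2.0]
grip_width: -0.0
finger_force: 6.6
```

```bash
python3 -c "
from h import *
st()"
```

```text
t 8.1 tcp [-85.4   0.8  42.4] F [-2.6 12.8 -2. ] bolt [-17.4 -26. ] score 0.99
```

Emit:
send_rows:
  increments:
    - [[0, -10, 0], [0, 0, 0], -1]
    - [[0, -22, 0], [0, 0, 0], -1]
    - [[0, -34, 0], [0, 0, 0], -1]
    - [[0, -34, 0], [0, 0, 0], -1]
    - [[0, -34, 0], [0, 0, 0], -1]

```text
clock: 8.65
position: [0.5552, 0.0353, 0.0422]
tool_rot: [3.141, 0.0, -0.282]
force: [-0.2, 2.4, 1.4]
grip_width: -0.0002
finger_force: 1.1
```

```bash
python3 -c "
from h import *
st()"
```

```text
t 8.65 tcp [-85.4  33.3  42.2] F [-0.9  2.3  1.4] bolt [-17.5 -28.6] score 0.97
```

Emit:
send_rows:
  increments:
    - [[0, 4, 0], [0, 0, 0], -1]
    - [[0, 9, 0], [0, 0, 0], -1]
    - [[0, 13, 0], [0, 0, 0], -1]
    - [[0, 17, 0], [0, 0, 0], -1]
    - [[0, 19, 0], [0, 0, 0], -1]
    - [[0, 20, 0], [0, 0, 0], -1]
    - [[0, 20, 0], [0, 0, 0], -1]

```text
clock: 9.4
position: [0.5491, 0.0163, 0.0422]
tool_rot: [-3.141, 0.001, -0.282]
force: [-3.3, 8.9, 0.6]
grip_width: -0.0
finger_force: 3.9
```

```bash
python3 -c "
from h import *
st()"
```

```text
t 9.4 tcp [-86.   13.4  42.2] F [-5.6  7.7  0.6] bolt [-17.6 -25.4] score 0.99
```

Emit:
send_rows:
  increments:
    - [[0, 2, 0], [0, 0, 0], -1]
    - [[0, 3, 0], [0, 0, 0], -1]
    - [[0, 3, 0], [0, 0, 0], -1]

```text
clock: 9.75
position: [0.5484, 0.0135, 0.0422]
tool_rot: [-3.141, 0.001, -0.282]
force: [-2.7, 9.7, 0.6]
grip_width: 0.0002
finger_force: 4.4
```

Emit:
send_rows:
  increments:
    - [[0, 2, 0], [0, 0, 0], -1]
    - [[0, 3, 0], [0, 0, 0], -1]
    - [[0, 3, 0], [0, 0, 0], -1]

```text
clock: 10.05
position: [0.5479, 0.0113, 0.0423]
tool_rot: [-3.14, 0.0, -0.281]
force: [-1.5, 13.6, -0.8]
grip_width: -0.0001
finger_force: 6.2
```

```bash
python3 -c "
from h import *
st()"
```

```text
t 10.05 tcp [-85.8   8.2  42.3] F [-5.2 12.7 -0.8] bolt [-17.4 -23. ] score 0.99
```

Emit:
send_rows:
  increments:
    - [[0, 1, 0], [0, 0, 0], -1]
    - [[0, 2, 0], [0, 0, 0], -1]
    - [[0, 2, 0], [0, 0, 0], -1]

```text
clock: 10.4
position: [0.5475, 0.0099, 0.0423]
tool_rot: [-3.139, 0.0, -0.281]
force: [-0.4, 15.2, -1.1]
grip_width: 0.0
finger_force: 7.5
```

```bash
python3 -c "
from h import *
st()"
```

```text
t 10.4 tcp [-85.7   6.8  42.3] F [-4.6 14.5 -1.1] bolt [-17.3 -22.4] score 0.99
```

Emit:
send_rows:
  increments:
    - [[0, 1, 0], [0, 0, 0], -1]
    - [[0, 2, 0], [0, 0, 0], -1]
    - [[0, 2, 0], [0, 0, 0], -1]

```text
clock: 10.75
position: [0.5473, 0.0085, 0.0424]
tool_rot: [-3.139, -0.0, -0.28]
force: [1.3, 17.0, -2.3]
grip_width: 0.0001
finger_force: 8.7
```

```bash
python3 -c "
from h import *
st()"
```

```text
t 10.75 tcp [-85.5   5.3  42.4] F [-3.4 16.7 -2.3] bolt [-17.5 -21.4] score 0.99
```

Emit:
send_rows:
  increments:
    - [[0, -10, 0], [0, 0, 0], -1]
    - [[0, -22, 0], [0, 0, 0], -1]
    - [[0, -34, 0], [0, 0, 0], -1]
    - [[0, -38, 0], [0, 0, 0], -1]
    - [[0, -38, 0], [0, 0, 0], -1]

```text
clock: 11.3
position: [0.5575, 0.0431, 0.0422]
tool_rot: [3.141, 0.0, -0.281]
force: [0.3, -0.5, 0.9]
grip_width: -0.0003
finger_force: 0.0
```

```bash
python3 -c "
from h import *
st()"
```

```text
t 11.3 tcp [-85.3  41.5  42.2] F [ 0.4 -0.4  0.9] bolt [-17.4 -23.5] score 0.97
```

Emit:
send_rows:
  increments:
    - [[0, 5, 0], [0, 0, 0], -1]
    - [[0, 10, 0], [0, 0, 0], -1]
    - [[0, 14, 0], [0, 0, 0], -1]
    - [[0, 18, 0], [0, 0, 0], -1]
    - [[0, 21, 0], [0, 0, 0], -1]
    - [[0, 21, 0], [0, 0, 0], -1]

```text
clock: 11.95
position: [0.5511, 0.0232, 0.0423]
tool_rot: [-3.141, 0.001, -0.282]
force: [-2.5, 9.2, -0.1]
grip_width: -0.0002
finger_force: 4.3
```

```bash
python3 -c "
from h import *
st()"
```

```text
t 11.95 tcp [-85.9  20.6  42.3] F [-5.   8.1 -0.1] bolt [-17.6 -21.6] score 0.98
```

Emit:
send_rows:
  increments:
    - [[0, 1, 0], [0, 0, 0], -1]
    - [[0, 2, 0], [0, 0, 0], -1]
    - [[0, 2, 0], [0, 0, 0], -1]

```text
clock: 12.3
position: [0.5507, 0.0222, 0.0423]
tool_rot: [-3.14, 0.001, -0.281]
force: [-2.4, 13.4, -0.2]
grip_width: 0.0
finger_force: 6.2
```

```bash
python3 -c "
from h import *
st()"
```

```text
t 12.3 tcp [-86.   19.5  42.3] F [-6.  12.2 -0.2] bolt [-17.3 -21.5] score 0.99
```

Emit:
send_rows:
  increments:
    - [[0, 1, 0], [0, 0, 0], -1]
    - [[0, 2, 0], [0, 0, 0], -1]
    - [[0, 2, 0], [0, 0, 0], -1]

```text
clock: 12.65
position: [0.5502, 0.0205, 0.0423]
tool_rot: [-3.14, 0.001, -0.281]
force: [-2.8, 15.5, -0.1]
grip_width: 0.0
finger_force: 6.8
```

Emit:
send_rows:
  increments:
    - [[0, 1, 0], [0, 0, 0], -1]
    - [[0, 1, 0], [0, 0, 0], -1]

```text
clock: 12.85
position: [0.55, 0.0196, 0.0423]
tool_rot: [-3.139, 0.001, -0.281]
force: [-1.5, 15.9, 0.2]
grip_width: -0.0001
finger_force: 7.0
```

```bash
python3 -c "
from h import *
st()"
```

```text
t 12.85 tcp [-86.   16.8  42.3] F [-5.8 14.8  0.2] bolt [-17.3 -20.2] score 0.99
```

Emit:
send_rows:
  increments:
    - [[0, 1, 0], [0, 0, 0], -1]
    - [[0, 2, 0], [0, 0, 0], -1]
    - [[0, 2, 0], [0, 0, 0], -1]

```text
clock: 13.2
position: [0.5495, 0.0177, 0.0423]
tool_rot: [-3.139, 0.0, -0.281]
force: [-2.2, 14.8, -0.6]
grip_width: 0.0001
finger_force: 7.2
```

```bash
python3 -c "
from h import *
st()"
```

```text
t 13.2 tcp [-85.9  14.8  42.3] F [-6.2 13.6 -0.6] bolt [-17.6 -19.1] score 0.99
```

Emit:
send_rows:
  increments:
    - [[0, 1, 0], [0, 0, 0], -1]
    - [[0, 2, 0], [0, 0, 0], -1]
    - [[0, 2, 0], [0, 0, 0], -1]

```text
clock: 13.55
position: [0.5491, 0.0158, 0.0423]
tool_rot: [-3.139, 0.0, -0.281]
force: [-1.3, 14.5, -1.2]
grip_width: 0.0002
finger_force: 7.2
```

```bash
python3 -c "
from h import *
st()"
```

```text
t 13.55 tcp [-85.8  12.9  42.3] F [-5.3 13.6 -1.2] bolt [-17.4 -18. ] score 0.99
```

Emit:
send_rows:
  increments:
    - [[0, 1, 0], [0, 0, 0], -1]
    - [[0, 1, 0], [0, 0, 0], -1]

```text
clock: 13.8
position: [0.549, 0.015, 0.0424]
tool_rot: [-3.139, 0.0, -0.281]
force: [-1.2, 16.3, -1.2]
grip_width: 0.0
finger_force: 7.8
```

```bash
python3 -c "
from h import *
st()"
```

```text
t 13.8 tcp [-85.7  12.1  42.4] F [-5.7 15.3 -1.2] bolt [-17.4 -17.7] score 0.99
```

Emit:
send_rows:
  increments:
    - [[0, 1, 0], [0, 0, 0], -1]
    - [[0, 1, 0], [0, 0, 0], -1]

```text
clock: 14.05
position: [0.5488, 0.0145, 0.0424]
tool_rot: [-3.138, -0.0, -0.28]
force: [-0.1, 18.2, -2.2]
grip_width: 0.0001
finger_force: 9.0
```

```bash
python3 -c "
from h import *
st()"
```

```text
t 14.05 tcp [-85.7  11.6  42.4] F [-5.2 17.5 -2.2] bolt [-17.4 -17.6] score 0.99
```

```bash
python3 -c "
from h import *
b=grab_frame('top');cv2.imwrite('pics/t4.png',b);s=grab_frame('scene')
r=lambda a:cv2.resize(a,(396,396),interpolation=cv2.INTER_CUBIC)
cv2.imwrite('pics/c4.png',np.hstack([r(b[170:225,280:335]),r(s[190:245,275:330])]))"
```

```text
(no output)
```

View pics/c4.png

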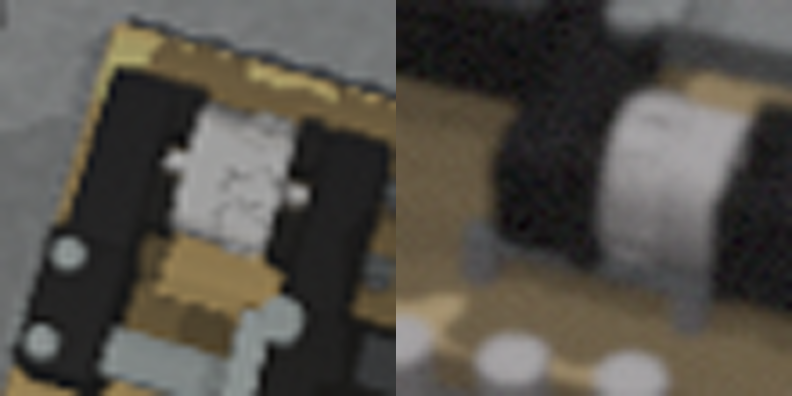

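The crop shows the two halves meeting with no dark gap visible, at (235,185) in the top view and (665,180) in the scene view. One half-millimetre step will confirm it's hard.

Emit:
send_rows:
  increments:
    - [[0, 0.5, 0], [0, 0, 0], -1]
    - [[0, 0.5, 0], [0, 0, 0], -1]

```text
clock: 14.4
position: [0.5487, 0.0143, 0.0424]
tool_rot: [-3.138, -0.0, -0.28]
force: [-0.1, 20.1, -2.5]
grip_width: -0.0003
finger_force: 9.6
```

```bash
python3 -c "
from h import *
st()"
```

```text
t 14.4 tcp [-85.7  11.3  42.4] F [-5.7 19.2 -2.5] bolt [-17.4 -17.5] score 0.99
```

The force rises steeply with almost no motion. The trigger is short of its own stop: TCP to bolt is 28.8 mm, against 26.7 mm at full stroke. So the cassette is home. I'll let go and move to the release tab.

Emit:
send_rows:
  increments:
    - [[0, -10, 0], [0, 0, 0], -1]
    - [[0, -25, 0], [0, 0, 0], -1]
    - [[0, -45, 0], [0, 0, 0], -1]
    - [[0, -65, 0], [0, 0, 0], -1]
    - [[0, -78, 0], [0, 0, 0], -1]
    - [[0, -78, 0], [0, 0, 0], -1]
    - [[0, -78, 0], [0, 0, 0], -1]

```text
clock: 15.15
position: [0.5701, 0.0858, 0.0422]
tool_rot: [3.141, -0.0, -0.282]
force: [-0.2, -0.3, 0.6]
grip_width: -0.0005
finger_force: 0.0
```

```bash
python3 -c "
from h import *
st();go(-49,88,43);cv2.imwrite('pics/w5.png',grab_frame('wrist'))"
```

```text
t 15.15 tcp [-85.1  86.   42.2] F [-0.1 -0.3  0.6] bolt [ -6.3 122.6] score 0.64
shift [36.  -2.6 -0.8] turn [ 0.05  0.   -0.12]
```

View pics/w5.png

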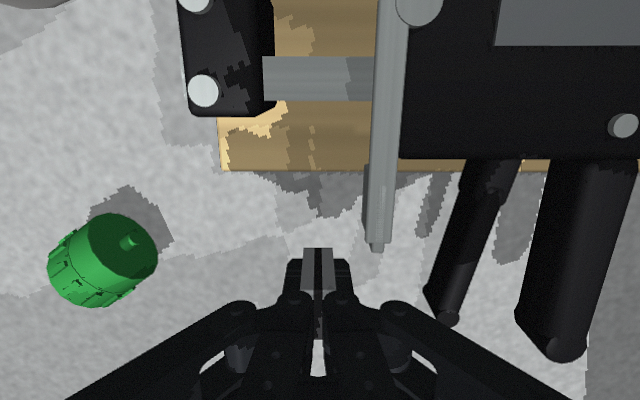

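The view shows the tab at (378,240), to the right of the fingers at (318,250), with clear space ahead. The green piece at (100,260) is well away.

Emit:
send_rows:
  increments:
    - [[12, -3, 0], [0, 0, 0], -1]
    - [[24, -3, 0], [0, 0, 0], -1]
    - [[36, -3, -1], [0, 0, 0], -1]
    - [[36, -3, -1], [0, 0, 0], -1]
    - [[36, 3, -1], [0, 0, 0], -1]
    - [[36, 6, -1], [0, 0, 0], -1]

```text
clock: 15.85
position: [0.6022, 0.0697, 0.0432]
tool_rot: [3.141, 0.001, -0.283]
force: [0.1, -0.4, 0.6]
grip_width: 0.0001
finger_force: 0.0
```

Emit:
send_rows:
  increments:
    - [[0, 4, 0], [0, 0, 0], -1]
    - [[0, 8, 0], [0, 0, 0], -1]
    - [[0, 12, 0], [0, 0, 0], -1]
    - [[0, 12, 0], [0, 0, 0], -1]

```text
clock: 16.25
position: [0.5995, 0.0584, 0.0433]
tool_rot: [3.141, 0.0, -0.283]
force: [0.1, 0.3, 0.1]
grip_width: -0.0001
finger_force: 0.5
```

```bash
python3 -c "
from h import *
st()"
```

```text
t 16.25 tcp [-49.2  67.9  43.3] F [0.  0.3 0.1] bolt [-17.3 -18.1] score 0.9
```

Emit:
send_rows:
  increments:
    - [[0, 3, 0], [0, 0, 0], -1]
    - [[0, 6, 0], [0, 0, 0], -1]
    - [[0, 9, 0], [0, 0, 0], -1]
    - [[0, 12, 0], [0, 0, 0], -1]
    - [[0, 15, 0], [0, 0, 0], -1]
    - [[0, 18, 0], [0, 0, 0], -1]
    - [[0, 21, 0], [0, 0, 0], -1]
    - [[0, 24, 0], [0, 0, 0], -1]
    - [[0, 27, 0], [0, 0, 0], -1]
    - [[0, 30, 0], [0, 0, 0], -1]

```text
clock: 17.3
position: [0.5914, 0.0302, 0.0433]
tool_rot: [-3.142, -0.0, -0.282]
force: [2.2, 3.2, 0.8]
grip_width: -0.0002
finger_force: 1.4
```

```bash
python3 -c "
from h import *
st()"
```

```text
t 17.3 tcp [-49.2  38.4  43.3] F [1.2 3.7 0.8] bolt [-17.6 -39.3] score 0.9
```

Emit:
send_rows:
  increments:
    - [[0, 3, 0], [0, 0, 0], -1]
    - [[0, 6, 0], [0, 0, 0], -1]
    - [[0, 9, 0], [0, 0, 0], -1]
    - [[0, 12, 0], [0, 0, 0], -1]
    - [[0, 15, 0], [0, 0, 0], -1]
    - [[0, 17, 0], [0, 0, 0], -1]
    - [[0, 17, 0], [0, 0, 0], -1]

```text
clock: 18.05
position: [0.5865, 0.0136, 0.0433]
tool_rot: [3.141, 0.0, -0.282]
force: [1.6, 1.4, -0.6]
grip_width: 0.0001
finger_force: 0.7
```

Emit:
send_rows:
  increments:
    - [[0, 1, 0], [0, 0, 0], -1]
    - [[0, 2, 0], [0, 0, 0], -1]
    - [[0, 2, 0], [0, 0, 0], -1]

```text
clock: 18.35
position: [0.5861, 0.0124, 0.0433]
tool_rot: [-3.141, -0.0, -0.282]
force: [2.1, 3.5, -0.1]
grip_width: -0.0001
finger_force: 1.9
```

```bash
python3 -c "
from h import *
st()"
```

```text
t 18.35 tcp [-49.3  19.9  43.3] F [ 1.1  3.9 -0.1] bolt [-17.7 -57.8] score 0.89
```

Emit:
send_rows:
  increments:
    - [[0, 1, 0], [0, 0, 0], -1]
    - [[0, 2, 0], [0, 0, 0], -1]
    - [[0, 3, 0], [0, 0, 0], -1]
    - [[0, 3, 0], [0, 0, 0], -1]

```text
clock: 18.8
position: [0.5858, 0.0108, 0.0434]
tool_rot: [-3.14, -0.001, -0.281]
force: [5.5, 11.8, -2.9]
grip_width: -0.0003
finger_force: 5.3
```

```bash
python3 -c "
from h import *
st()"
```

```text
t 18.8 tcp [-49.1  18.3  43.4] F [ 2.  12.9 -2.9] bolt [-17.5 -57.6] score 0.9
```

At the stop: the force has risen and the bolt is no longer moving. I'll back off gently, then rise clear.

Emit:
send_rows:
  increments:
    - [[0, -5, 0], [0, 0, 0], -1]
    - [[0, -11, 0], [0, 0, 0], -1]
    - [[0, -18, 0], [0, 0, 0], -1]
    - [[0, -26, 0], [0, 0, 0], -1]
    - [[0, -36, 0], [0, 0, 0], -1]
    - [[0, -40, -20], [0, 0, 0], -1]
    - [[0, -40, -55], [0, 0, 0], -1]
    - [[0, -40, -90], [0, 0, 0], -1]
    - [[0, -40, -110], [0, 0, 0], -1]
    - [[0, -40, -110], [0, 0, 0], -1]

```text
clock: 19.85
position: [0.5979, 0.0484, 0.1562]
tool_rot: [-3.14, -0.004, -0.282]
force: [0.5, 0.6, -1.0]
grip_width: 0.0002
finger_force: 0.0
```

```bash
python3 -c "
from h import *
print(where()[1].round(1));b=grab_frame('wrist');t=grab_frame('top')
r=lambda a:cv2.resize(a,(396,396),interpolation=cv2.INTER_CUBIC)
cv2.imwrite('pics/c6.png',np.hstack([r(t[170:269,285:384]),r(grab_frame('scene')[150:249,260:359])]))"
```

```text
[ 0.3  0.8 -1. ]
```

View pics/c6.png

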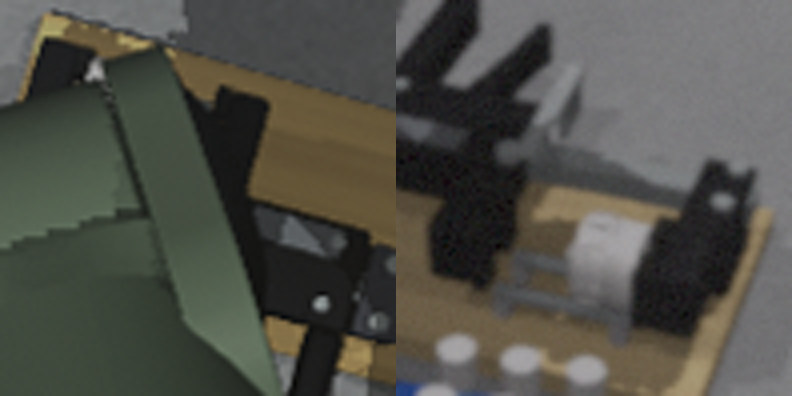

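The crop shows the head back against the bracket at (365,280). The closed cassette lies straight in its cradle at (610,260), and the arm is clear. I'm handing the job in.

```bash
python3 -c "
from workcell import *
print(job_done())"
```

```text
the job is handed in; nothing more can be done
None
```

I pressed the cassette shut, slid the head back to its stop by the release lever, left the closed cassette in its cradle and handed the job in at about 20 s; the hand-in gave no verdict.

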